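# Press a stage anvil home with a bench quick clamp

## Task

Press the brass anvil fully home in the cream stage block with the quick clamp: squeeze its yellow trigger stroke by stroke until the orange pad has the anvil flush and the clamp holds it firmly by itself with the trigger let go, but gently, for the anvil must never be squeezed hard enough to mark it. Leave it clamped for about two seconds, then hold the red release tab down until the jaw has sprung all the way open, and leave the anvil home. Work the clamp only by its trigger and tab, never push the jaw or the anvil directly, and leave the loose things around it where they are.

Things in the scene. Friction and masses are not known exactly. Their poses are not given: they have to be found in the camera images.
- clamp: Bench quick clamp fixed to the table. Origin on the table under its housing; x axis level along the bar from grip to sliding jaw, z up. Coordinates below (x, y, z) are in this frame, mm. Base plate x -150..170, y +-45, 12 thick. Housing x -75..45, y +-26, top z 64. Grey fixed grip x -79..-50, y +-13, top z 128. Bar 10 wide, z 35..55; its tail slides out under the tab.
- block_top (a point): Centre of the top of the cream stage block, at (65, 0, 106). Block x 45..85, y +-30, top z 106; its bore runs along x at z 78 and opens towards the jaw.
- trigger (a joint): Yellow trigger, m: 0 at rest, grows as squeezed along the clamp's -x towards the grip, hard stop 0.016; springs back (3 to 4.5 N). A squeeze carries the jaw along, about 1:1; on the way back the jaw stays. Push needed: 6 to 10 N with the jaw free, 11 to 16 N while the anvil slides in. Once it is home the push climbs fast: the pad then presses with the push less about 10 N.
- trigger_front (a point): Middle of the upper part of the yellow trigger's front (its face towards the clamp's +x), at (-10, 0, 115) at rest; moves with it. Blade 12 thick in x, 26 wide in y, z 60..126. In front of it 55 mm are free up to the stage block; behind it 28 mm up to the grip.
- jaw: Sliding jaw: blue upright (18 thick, y +-17, z 30..104) on the bar. Origin on its face towards the anvil, at (146, 0, 78) when sprung fully open; it walks along the clamp's -x by up to 56 mm, and starts 0 to 12 mm in. About 2.5 N of spring pulls it open, but a hidden catch holds it wherever the trigger brought it until the tab is pressed. Not to be touched.
- pad: Orange pad on the jaw, 28 dia, 6 thick, axis along x; origin at the centre of its pressing face, at (140, 0, 78) when the jaw is fully open. Sprung, about 8 N per mm. When the trigger is let go it keeps about two thirds of its force: after a push of 19 to 23 N on the trigger it holds 7 to 11 N, easing slowly. Not to be touched.
- anvil: Brass flange of the anvil, 34 dia, 10 thick, axis along x. Origin at the centre of its outer face, which the pad presses: (95, 0, 78) when fully home (flush, hard stop); starts 7 to 16 mm farther out in x. A sticky fit: it slides under about 5 N and stays. 6 N or more from the pad is a firm hold; more than 18 N marks it. Not to be touched by the robot.
- tab (a joint): Red release tab, m: 0 at rest, grows to 0.007 as it is pressed; it slides on a slant, 5 mm down and 5 mm towards the clamp's -x in all. Sprung, 2 to 5 N; under a clamped load it takes up to about 15 N to let go. Held beyond 0.004, the jaw springs open within about a second; let up early, the jaw catches again.
- tab_top (a point): Middle of the top of the red release tab behind the grip, at (-108, 0, 74) at rest. Tab 28 by 28, 8 thick.
- puck: Loose green mounted specimen, 30 dia, 18 high, origin under its centre. Leave alone.
- testblock: Loose steel hardness test block, 60 dia, 12 high, origin under its centre. Leave alone.
- driver: Loose screwdriver, 140 long, lying on the table, origin under its middle, handle towards its -x. Leave alone.

How it is judged (in metres and radians):
On the way:
1. the anvil is home and the clamp holds it by itself with at least 6 N, the trigger let go, for 1 s (x of anvil in the frame of clamp below 0.0965 m and contact force between pad and anvil above 6 N and value of joint trigger below 0.003 m), for 1 s.
At the end, for the whole second after the job is handed in: The anvil's flange stands less than 1.5 mm off the block, the jaw has sprung open to within 4 mm of its stop and is at rest, the trigger is back within 3 mm and the tab within 2.5 mm of rest (x of anvil in the frame of clamp below 0.0965 m and x of jaw in the frame of clamp above 0.142 m and value of joint trigger below 0.003 m and value of joint tab below 0.0025 m and linear speed of jaw below 0.01 m/s); the robot touches nothing.
It fails at once if the pad squeezes the anvil with more than 18 N (contact force between pad and anvil above 18 N).
It fails at once if the robot touches the sliding jaw or its pad (contact force between any of the fingers, the arm and jaw above 1 N).
It fails at once if the robot touches the anvil (contact force between any of the fingers, the arm and anvil above 1 N).
It fails at once if a loose thing beside the clamp is shifted by more than 15 mm (distance of any of puck, testblock, driver from where it was at the start of the episode above 0.015 m).
It also fails if it takes over 64 s, if anything falls off the work surface, if the arm or the gripper's body presses on something with over 40 N, if the wrist force passes 120 N, or if a joint passes its speed limit or range.

## Robot

A 6-joint arm with a two-finger parallel gripper is mounted at the origin on the work surface. World frame = base frame: x ahead of the robot, y to its left, z up, the work surface at z = 0. Lengths are in mm, angles in rad, forces in N, time in s.
With the tool pointing down it reaches from about 300 to 775 mm from the base axis. Payload 14.6 kg.
Tool frame: the origin (TCP) lies midway between the tips of the shut fingers; the grasp point (between the pads) lies 19 mm behind it (manip.grip_depth is the distance from the TCP to the grasp point, in mm); x points along the fingers, y is the direction in which the jaws open and shut, and the axes are right-handed (so a half turn about x gives the same grasp; the last joint's range is limited). The gripper opens to 94 mm and grips with 3 to 60 N. Pads are 16 mm wide; open, the fingers measure 119 mm over their backs; the gripper's body (75 mm by 177 mm) begins 78 mm behind the grasp point.
Start: joints at [-1.34, 0.3, 1.521, -0, 1.321, -0.067], TCP at [161.373, -525.783, 205.446] pointing down, gripper open.
Joint ranges: [-3.03, 3.03], [-0.79, 2.21], [0.23, 2.52], [-1.04, 4.18], [0, 3.07], [-2.55, 2.55]. Speed limits (rad/s): [2.22, 2.22, 2.57, 3.14, 3.14, 3.14].

## Interface

Orientations are given as [roll, pitch, yaw] about the fixed x, y, z axes, in that order (R = Rz(yaw) Ry(pitch) Rx(roll)).
In Python, from cell import readout, cams, ticket, manip gives the robot as it stands. The module is installed in compiled form; this text tells all that it offers.
- The arm moves only by the tool apply_moves, never from a script. Its argument "plan" is one flat list of numbers, 7 for each row, row after row: the turn, a rotation vector about the tool's x, y, z in rad, then the shift along the tool's x, y, z in m, then the opening in per cent of the stroke, from 0 (shut) to 100 (fully open). In form: [wx, wy, wz, x, y, z, fingers, wx, wy, wz, x, y, z, fingers, ...]. A call has 1 to 5 rows; each row shifts and turns the commanded pose from where the row before left it, along the tool's axes as they then stand; what a row does not reach is not made up. A row lasts 1/8 s, in which the tool goes at most 62.5 mm and 10.7 degrees, less where a joint would pass 70% of its speed; a pose out of reach is approached as far as the arm can. A call with a gripper value outside its range is refused whole. The fingers move at their own pace and stop on an object; "force" is the grip in N (left out, the last holds). Time passes only in rows, so rows that do not move let the fingers close. It gives the time, the measured TCP pose, the force and the opening at its end, in the units of the state.
- readout.read_state(): the state, without advancing time (a new reading comes with each control period).
- cams.camera(name): name is "scene" or "side" or "wrist"; returns a dict with "image" (420x560x3 uint8, red, green, blue), "fovy" (degrees; the focal length in pixels is half the picture's height over the tangent of half this angle, whatever the lens; pixels are square), "cx", "cy" (the principal point, pixels), "position" and "orientation" of the camera in the world; the wrist camera has in their place "T_tool_cam" (4x4, takes a point from camera to tool coordinates, whose origin is the TCP and whose axes are the tool frame's). Camera axes: x right, y down, z forward; pixel columns grow to the right and rows downward; lengths in mm; the calibration is good to about 2 mm. A picture is of the moment at which its call begins: read the wrist's pose just before it. There is no depth.
- ticket.sign_off(): hands the job in, once; it reports no verdict.
The state is a dict: "clock": time; "joints": joint angles; "qd": joint speeds; "effort": joint torques, N m; "eef_pos": TCP position; "eef_rot": TCP orientation; "wrist_force": force on the tool from outside, world axes, zero at the start; "moment": the same for the moment, N m; "finger_gap": finger opening in mm.
Only numpy, scipy, OpenCV 4.12 (cv2) and the standard library are available. Lean on these libraries where they do the work, as an engineer would, in place of code of your own. Each camera call takes 0.05 s, during which the arm holds its last target.

## Working session

There is one attempt and no reset: what is moved stays moved. The work goes in short steps, Python scripts to look and compute and a tool call to move; the robot and the scene stay as the last step left them, time stands still between calls to the robot, and variables do not carry over. Pictures are saved under pics/ and viewed, and the job is handed in when it is done.

Besides the shell and the picture viewer there is one more tool, called after ">>>" by a JSON object that holds its "op" and its "data". apply_moves: Moves the arm, as the interface text tells. Its arguments: {"type":"object","properties":{"plan":{"type":"array","items":{"type":"number"}},"force":{"type":"number"}},"required":["plan"]}

```bash
mkdir -p pics
python3 - <<'E'
from cell import readout, cams, manip
import cv2
s=readout.read_state(); print({k:(v if not hasattr(v,'tolist') else v.tolist()) for k,v in s.items()})
for n in ["scene","side","wrist"]:
    c=cams.camera(n); cv2.imwrite(f"pics/{n}0.png",c["image"][:,:,::-1])
    print(n,{k:v for k,v in c.items() if k!="image"})
print(dir(manip))
E
```

```text
{'clock': 0.0, 'joints': [-1.3396048936501916, 0.3004625468932846, 1.5215840232787088, -9.761588373051703e-06, 1.3207082680250457, -0.06659502232539762], 'qd': [-0.0007463195390177796, -0.0006209101054667547, 0.0007593066399447903, 0.00030477406033924717, -0.001597571761555466, 0.0009325085321708721], 'effort': [-0.0006697900789731648, -53.17992568016052, -35.273988246917725, 0.07079572649672627, 0.02434142748825252, -0.00012206535302539123], 'eef_pos': [161.3087622727189, -525.5342170192944, 204.88978129487936], 'eef_rot': [-1.6292559024706705, 1.5696341037152712, 1.8101256279736193], 'wrist_force': [0.6063191046064657, 0.6873684989701995, -0.2728719487290149], 'moment': [-0.007998623086873194, -0.013560548280408912, 0.02094886235671109], 'finger_gap': 94.02560018072222}
scene {'fovy': 51.34037318745315, 'cx': 287.15326072734416, 'cy': 200.7513009142629, 'position': array([924.32285314, 276.9618518 , 638.60654659]), 'orientation': array([-2.4179024 ,  0.01901957,  2.15423753])}
side {'fovy': 47.21740757828778, 'cx': 293.77316623100165, 'cy': 206.43942051923676, 'position': array([ 4
[... 237 characters left out ...]
51733e-01,  9.66874624e-01,
        -1.79093899e+02],
       [ 9.99999846e-01, -4.93987455e-04, -2.54667497e-04,
         1.14805695e+00],
       [ 5.42628255e-04,  9.66874505e-01,  2.55251634e-01,
        -7.40178587e+01],
       [ 0.00000000e+00,  0.00000000e+00,  0.00000000e+00,
         1.00000000e+00]])}
['Unreachable', '__class__', '__delattr__', '__dict__', '__dir__', '__doc__', '__eq__', '__format__', '__ge__', '__getattribute__', '__getstate__', '__gt__', '__hash__', '__init__', '__init_subclass__', '__le__', '__lt__', '__module__', '__ne__', '__new__', '__reduce__', '__reduce_ex__', '__repr__', '__setattr__', '__sizeof__', '__str__', '__subclasshook__', '__weakref__', 'grip_depth']
```

View pics/scene0.png

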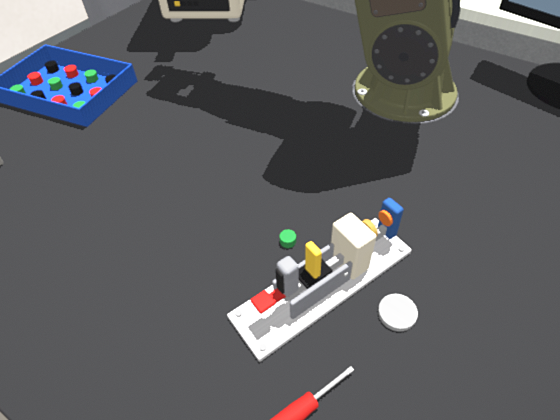

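View pics/side0.png

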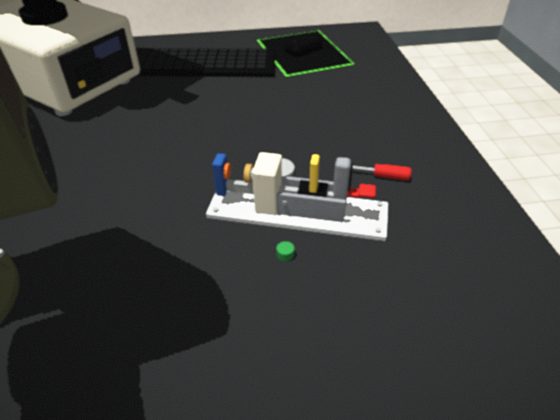

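View pics/wrist0.png

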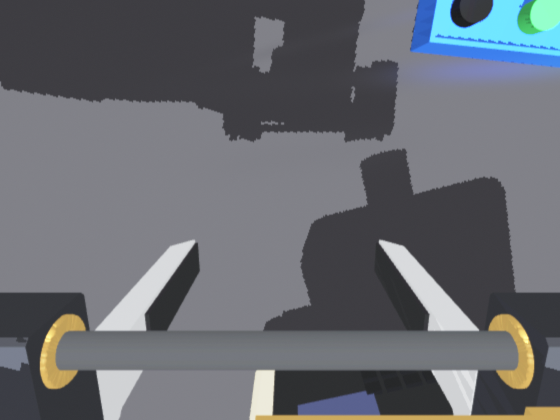

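View crops.

The clamp sits in the middle of both views. In scene the block is at about (353,245), the trigger at (313,260) and the tab at (265,300). In side the block is at (267,180) and the trigger at (314,175). I'll crop in for precise corners.

Run:
```python
import cv2
a=cv2.imread("pics/scene0.png")[190:360,220:430]; cv2.imwrite("pics/sc0.png",cv2.resize(a,None,fx=3.5,fy=3.5,interpolation=cv2.INTER_CUBIC))
a=cv2.imread("pics/side0.png")[140:245,200:420]; cv2.imwrite("pics/sd0.png",cv2.resize(a,None,fx=3.5,fy=3.5,interpolation=cv2.INTER_CUBIC))
```

```text
(no output)
```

View pics/sc0.png

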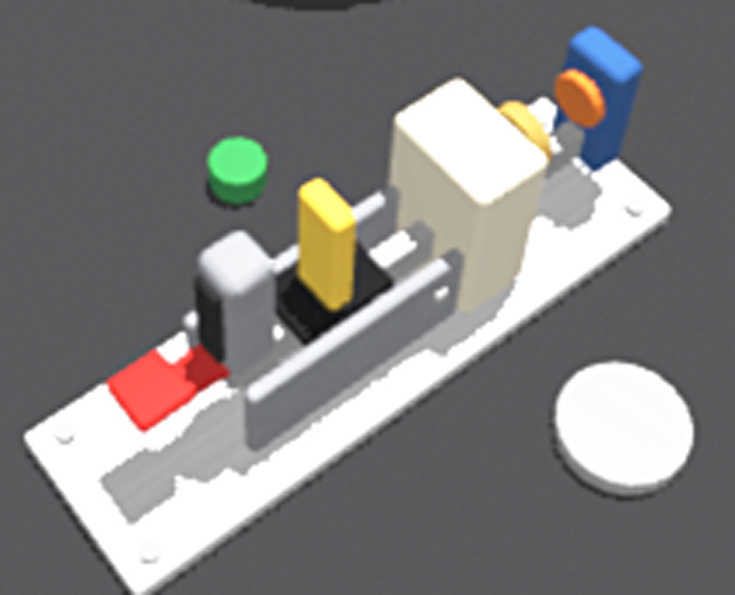

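View pics/sd0.png

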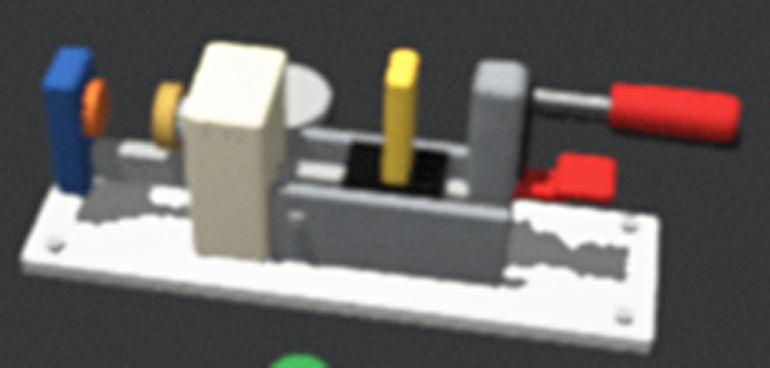

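```bash
cat > h.py <<'E'
import numpy as np
from scipy.spatial.transform import Rotation as R
def ray(c,uv,H=420):
    f=H/2/np.tan(np.radians(c['fovy'])/2)
    d=np.array([(uv[0]-c['cx'])/f,(uv[1]-c['cy'])/f,1.])
    return np.array(c['position']),R.from_euler('xyz',c['orientation']).as_matrix()@d
def onz(c,uv,z):
    p,d=ray(c,uv); return p+d*(z-p[2])/d[2]
def proj(c,P):
    f=210/np.tan(np.radians(c['fovy'])/2)
    q=R.from_euler('xyz',c['orientation']).as_matrix().T@(np.array(P)-c['position'])
    return np.array([c['cx']+f*q[0]/q[2],c['cy']+f*q[1]/q[2]])
def fit(A,B): # planar rigid B=R A+t
    A=np.array(A);B=np.array(B);a=A-A.mean(0);b=B-B.mean(0)
    th=np.arctan2((a[:,0]*b[:,1]-a[:,1]*b[:,0]).sum(),(a*b).sum())
    M=np.array([[np.cos(th),-np.sin(th)],[np.sin(th),np.cos(th)]])
    t=B.mean(0)-M@A.mean(0); return th,t,M,(B-(A@M.T+t))
E
python3 - <<'E'
from h import *
from cell import cams
np.set_printoptions(precision=1,suppress=True)
D={"scene":((220,190),[((25,437),-150,45,12),((138,588),-150,-45,12),((670,208),170,-45,12),((395,122),45,30,106),((457,80),85,30,106),((547,158),85,-30,106),((485,205),45,-30,106)]),
"side":((200,140),[((25,260),170,45,12),((652,336),-150,45,12),((660,212),-150,-45,12),((185,108),85,30,106),((268,128),45,30,106),((287,52),45,-30,106),((210,45),85,-30,106)])}
AA=[];BB=[]
for n,(o,L) in D.items():
    c=cams.camera(n);A=[];B=[]
    for uv,x,y,z in L:
        p=onz(c,(np.array(uv)+.5)/3.5-.5+o,z);A.append((x,y));B.append(p[:2])
    th,t,M,r=fit(A,B);print(n,th,t);print(r);AA+=A;BB+=B
th,t,M,r=fit(AA,BB);print(th,t);print(r)
def W(x,y,z): return [*(M@[x,y]+t),z]
for nm,p in dict(tf=(-10,0,115),tab=(-108,0,74),top=(65,0,106),open=(146,0,78)).items():print(nm,np.array(W(*p)))
E
```

```text
scene 2.7934234749487543 [591.6 105.6]
[[-0.2  0.8]
 [-3.  -1.4]
 [-0.4 -1.2]
 [ 1.3  2.8]
 [ 2.7  0.8]
 [ 0.4 -2.2]
 [-0.7  0.4]]
side 2.8079675218509275 [593.6 107.7]
[[ 1.2  0.4]
 [-2.3  0.2]
 [ 1.1  1.7]
 [ 1.4  5.5]
 [ 0.2 -2.7]
 [-1.3 -2. ]
 [-0.3 -3.1]]
2.8009942615694725 [592.6 106.6]
[[-2.  -1.2]
 [-4.2 -3.7]
 [-0.8 -1.2]
 [ 0.1  2.1]
 [ 1.7  0.4]
 [-0.3 -2.7]
 [-1.4 -0.4]
 [ 2.1  0.2]
 [-0.7  2.2]
 [ 2.1  3.8]
 [ 2.4  6. ]
 [ 1.3 -2. ]
 [-0.6 -1.1]
 [ 0.3 -2.5]]
tf [602.1 103.3 115. ]
tab [694.4  70.5  74. ]
top [531.4 128.3 106. ]
open [455.  155.4  78. ]
```

```bash
cat >> h.py <<'E'
TH=2.801; T0=np.array([592.6,106.6])
M=np.array([[np.cos(TH),-np.sin(TH)],[np.sin(TH),np.cos(TH)]])
def W(x,y,z): return np.array([*(M@[x,y]+T0),z])
def C(p): q=M.T@(np.array(p[:2])-T0); return np.array([*q,p[2]])
def state():
    from cell import readout
    s=readout.read_state(); Rm=R.from_euler('xyz',s['eef_rot']).as_matrix()
    f=np.array(s['wrist_force']); fc=np.array([*(M.T@f[:2]),f[2]])
    return s,Rm,C(s['eef_pos']),fc
def target():  # tool x down, tool y along +-clamp y
    out=[]
    for sg in (1,-1):
        x=np.array([0,0,-1.]);y=sg*np.array([*M[:,1],0]);out.append(np.array([x,y,np.cross(x,y)]).T)
    return out
def togo(p,sg=None):
    s,Rm,c,f=state()
    Ts=target()
    rv=[R.from_matrix(Rm.T@T).as_rotvec() for T in Ts]
    d=Rm.T@(W(*p)-np.array(s['eef_pos']))
    print('clock',s['clock'],'clampTCP',c.round(1),'force',f.round(1),'rotvecs',[r.round(3) for r in rv],'shift(now tool axes)',d.round(1),'tool axes in clamp',((np.block([[M.T,np.zeros((2,1))],[np.zeros((1,2)),1]]))@Rm).round(2).tolist())
E
python3 -c "
from h import *
togo((17,0,205))"
```

```text
clock 0.25 clampTCP [195.3 740.  205.2] force [-0.   0.5  0.2] rotvecs [array([0.638, 0.   , 0.   ]), array([-2.503e+00, -1.000e-03,  0.000e+00])] shift(now tool axes) [ 5.000e-01 -4.881e+02 -5.841e+02] tool axes in clamp [[0.0, -0.6, 0.8], [-0.0, 0.8, 0.6], [-1.0, -0.0, -0.0]]
```

>>> {"op": "apply_moves", "data": {"plan": [0, 0, 0, 0, -0.0375, -0.045, 0, 0, 0, 0, 0, -0.0375, -0.045, 0, 0, 0, 0, 0, -0.0375, -0.045, 0, 0, 0, 0, 0, -0.0375, -0.045, 0, 0, 0, 0, 0, -0.0375, -0.045, 0], "force": 30}}

```text
clock: 0.88
eef_pos: [322.1, -278.8, 205.6]
eef_rot: [2.176, 1.57, -0.668]
wrist_force: [1.9, 0.0, 0.8]
finger_gap: 47.8
```

>>> {"op": "apply_moves", "data": {"plan": [0, 0, 0, 0, -0.0375, -0.045, 0, 0, 0, 0, 0, -0.0375, -0.045, 0, 0, 0, 0, 0, -0.0375, -0.045, 0, 0, 0, 0, 0, -0.0375, -0.045, 0, 0, 0, 0, 0, -0.0375, -0.045, 0]}}

```text
clock: 1.5
eef_pos: [482.3, -33.4, 205.6]
eef_rot: [2.566, 1.57, -0.277]
wrist_force: [0.5, -0.6, 0.4]
finger_gap: 0.8
```

```bash
python3 -c "
from h import *
togo((17,0,205)); print(state()[0]['joints'])"
```

```text
clock 1.5 clampTCP [ 57.2 168.8 205.6] force [-0.7  0.4  0.4] rotvecs [array([ 0.639, -0.   , -0.   ]), array([-2.503,  0.   , -0.   ])] shift(now tool axes) [   0.6 -111.6 -132.9] tool axes in clamp [[-0.0, -0.6, 0.8], [-0.0, 0.8, 0.6], [-1.0, 0.0, -0.0]]
[-1.44818595e-01  1.50885375e-01  1.70321210e+00 -5.30151289e-05
  1.28711321e+00  1.12804270e+00]
```

>>> {"op": "apply_moves", "data": {"plan": [0, 0, 0, 0, -0.0372, -0.0443, 0, 0, 0, 0, 0, -0.0372, -0.0443, 0, 0, 0, 0, 0, -0.0372, -0.0443, 0, 0.16, 0, 0, 0, 0, 0, 0, 0.16, 0, 0, 0, 0, 0, 0]}}

```text
clock: 2.12
eef_pos: [575.9, 111.1, 204.9]
eef_rot: [0.185, 1.57, -2.982]
wrist_force: [-0.2, 0.4, 0.4]
finger_gap: 0.7
```

>>> {"op": "apply_moves", "data": {"plan": [0.16, 0, 0, 0, 0, 0, 0, 0.159, 0, 0, 0, 0, 0, 0, 0, 0, 0, 0, 0, 0, 0]}}

```text
clock: 2.5
eef_pos: [575.8, 110.4, 205.3]
eef_rot: [0.529, 1.571, -2.953]
wrist_force: [-0.1, -0.6, 0.4]
finger_gap: 0.5
```

```bash
python3 -c "
from h import *
togo((17,0,150))
from cell import cams
import cv2
for n in ['scene','side','wrist']: cv2.imwrite('pics/%s1.png'%n,cams.camera(n)['image'][:,:,::-1])
a=cv2.imread('pics/scene1.png')[130:340,220:430];b=cv2.imread('pics/side1.png')[60:250,200:420]
cv2.imwrite('pics/m1.png',cv2.resize(cv2.hconcat([cv2.resize(a,(380,380)),cv2.resize(b,(420,380))]),None,fx=1,fy=1))
"
```

```text
clock 2.5 clampTCP [ 17.1   2.  205.3] force [-0.1  0.6  0.4] rotvecs [array([ 0.,  0., -0.]), array([-3.141,  0.   ,  0.   ])] shift(now tool axes) [55.3 -2.  -0.1] tool axes in clamp [[0.0, -0.0, 1.0], [0.0, 1.0, 0.0], [-1.0, 0.0, 0.0]]
```

View pics/m1.png

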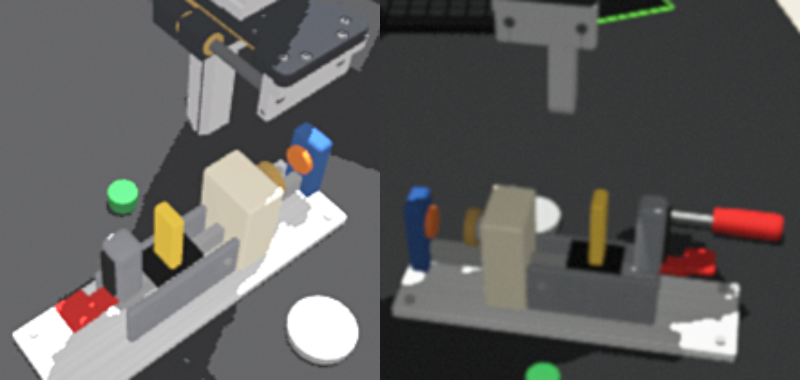

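View pics/wrist1.png

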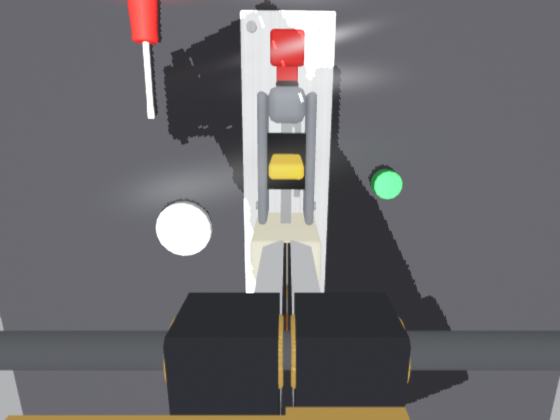

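```bash
python3 -c "
from h import *
from cell import cams
c=cams.camera('wrist'); s,Rm,_,_=state()
T=np.array(c['T_tool_cam']); f=210/np.tan(np.radians(c['fovy'])/2)
for p in [(45,30,106),(45,-30,106),(-10,13,126),(-10,-13,126),(-22,13,126),(-22,-13,126),(-150,45,12),(-150,-45,12),(-94,14,74),(-122,-14,74)]:
    t=Rm.T@(W(*p)-np.array(s['eef_pos'])); q=T[:3,:3].T@(t-T[:3,3]); print(p,(c['cx']+f*q[0]/q[2]).round(1),(c['cy']+f*q[1]/q[2]).round(1))
import cv2
a=cv2.imread('pics/wrist1.png')[0:270,220:350];cv2.imwrite('pics/w1c.png',cv2.resize(a,None,fx=2.2,fy=2.2,interpolation=cv2.INTER_CUBIC))
"
```

```text
(45, 30, 106) 319.6 242.4
(45, -30, 106) 246.4 242.3
(-10, 13, 126) 300.6 180.6
(-10, -13, 126) 264.8 180.6
(-22, 13, 126) 300.7 164.1
(-22, -13, 126) 264.6 164.1
(-150, 45, 12) 332.0 10.6
(-150, -45, 12) 235.6 10.5
(-94, 14, 74) 300.6 66.3
(-122, -14, 74) 265.4 28.3
```

View pics/w1c.png

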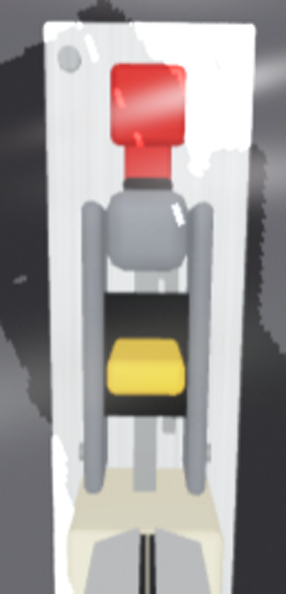

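>>> {"op": "apply_moves", "data": {"plan": [0, 0, 0, 0.05, 0, 0, 0, 0, 0, 0, 0.048, 0, 0, 0, 0, 0, 0, 0, 0, 0, 0, 0, 0, 0, 0, 0, -0.005, 0, 0, 0, 0, 0, 0, 0, 0]}}

```text
clock: 3.32
eef_pos: [581.9, 108.7, 109.7]
eef_rot: [-2.683, 1.567, 0.117]
wrist_force: [-0.7, 0.5, -0.2]
finger_gap: 0.2
```

```bash
cat >> h.py <<'E'
def snap(k):
    from cell import cams
    import cv2
    cv2.imwrite('pics/w%s.png'%k,cams.camera('wrist')['image'][:,:,::-1])
    S=cams.camera('scene')['image'][:,:,::-1];D=cams.camera('side')['image'][:,:,::-1]
    a=S[190:360,220:430];b=D[140:245,200:420]
    cv2.imwrite('pics/m%s.png'%k,cv2.hconcat([cv2.resize(a,(400,324),interpolation=3),cv2.resize(b,(400,324),interpolation=3)]))
E
python3 -c "
from h import *
togo((17,2,107)); snap('2')"
```

```text
clock 3.325 clampTCP [ 10.8   1.6 109.7] force [ 0.9 -0.2 -0.2] rotvecs [array([-0.   , -0.003,  0.002]), array([3.141e+00, 2.000e-03, 5.000e-03])] shift(now tool axes) [2.7 0.4 6.2] tool axes in clamp [[-0.0, 0.0, 1.0], [-0.0, 1.0, -0.0], [-1.0, -0.0, -0.0]]
```

View pics/m2.png

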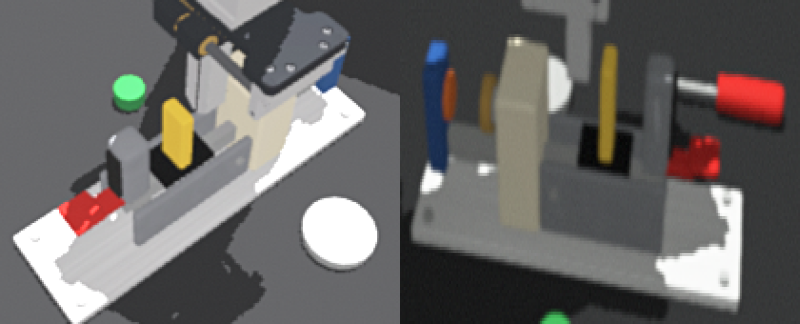

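>>> {"op": "apply_moves", "data": {"plan": [0, 0, 0, 0.002, 0, -0.003, 0, 0, 0, 0, 0, 0, -0.003, 0, 0, 0, 0, 0, 0, -0.003, 0, 0, 0, 0, 0, 0, -0.003, 0, 0, 0, 0, 0, 0, 0, 0]}}

```text
clock: 4.1
eef_pos: [592.0, 104.7, 105.4]
eef_rot: [1.065, 1.571, -2.418]
wrist_force: [-0.2, -0.3, -0.1]
finger_gap: 0.7
```

```bash
python3 -c "
from h import *
togo((0,2,107))"
```

```text
clock 4.1 clampTCP [-1.000e-01  2.000e+00  1.054e+02] force [ 0.   0.4 -0.1] rotvecs [array([-0.001,  0.   , -0.   ]), array([ 3.141, -0.   , -0.   ])] shift(now tool axes) [-1.6 -0.   0.1] tool axes in clamp [[0.0, 0.0, 1.0], [0.0, 1.0, -0.0], [-1.0, 0.0, 0.0]]
```

>>> {"op": "apply_moves", "data": {"plan": [0, 0, 0, 0, 0, -0.002, 0, 0, 0, 0, 0, 0, -0.002, 0, 0, 0, 0, 0, 0, -0.001, 0, 0, 0, 0, 0, 0, 0, 0]}}

```text
clock: 4.6
eef_pos: [595.8, 103.3, 105.3]
eef_rot: [0.222, 1.569, 3.023]
wrist_force: [-7.2, 1.0, 2.9]
finger_gap: 0.6
```

```bash
python3 -c "
from h import *
togo((-18,2,105))"
```

```text
clock 4.6 clampTCP [ -4.1   2.  105.3] force [7.1 1.4 2.9] rotvecs [array([-0.   ,  0.002, -0.   ]), array([ 3.141e+00, -1.000e-03, -3.000e-03])] shift(now tool axes) [  0.3  -0.  -13.9] tool axes in clamp [[0.0, 0.0, 1.0], [0.0, 1.0, -0.0], [-1.0, 0.0, 0.0]]
```

>>> {"op": "apply_moves", "data": {"plan": [0, 0, 0, 0, 0, -0.003, 0, 0, 0, 0, 0, 0, -0.003, 0, 0, 0, 0, 0, 0, -0.003, 0, 0, 0, 0, 0, 0, -0.002, 0, 0, 0, 0, 0, 0, 0, 0]}}

```text
clock: 5.22
eef_pos: [606.2, 99.6, 105.4]
eef_rot: [0.268, 1.569, 3.068]
wrist_force: [-7.3, 0.9, 3.2]
finger_gap: 0.5
```

```bash
python3 -c "
from h import *
togo((-18,2,105));snap('3')"
```

```text
clock 5.225 clampTCP [-15.1   2.1 105.4] force [7.2 1.6 3.2] rotvecs [array([-0.   ,  0.002, -0.001]), array([ 3.141e+00, -1.000e-03, -3.000e-03])] shift(now tool axes) [ 0.4 -0.1 -2.9] tool axes in clamp [[0.0, 0.0, 1.0], [0.0, 1.0, -0.0], [-1.0, 0.0, 0.0]]
```

View pics/m3.png

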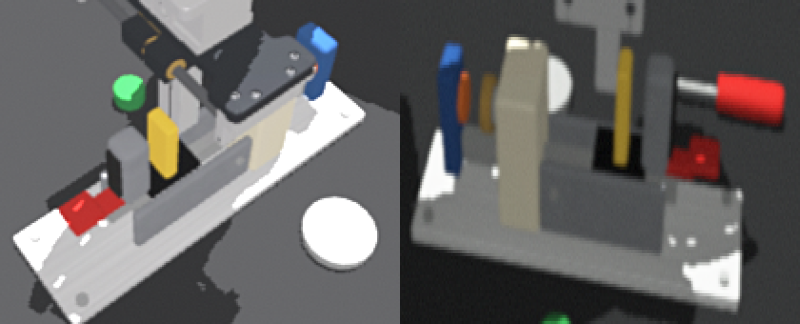

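View pics/w3.png

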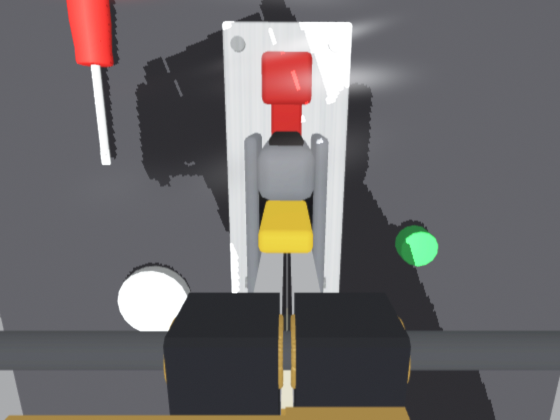

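>>> {"op": "apply_moves", "data": {"plan": [0, 0, 0, 0, 0, 0.006, 0, 0, 0, 0, 0, 0, 0.006, 0, 0, 0, 0, 0, 0, 0.005, 0, 0, 0, 0, 0, 0, 0, 0, 0, 0, 0, 0, 0, 0, 0]}}

```text
clock: 6.0
eef_pos: [591.2, 105.0, 105.6]
eef_rot: [-2.836, 1.57, -0.035]
wrist_force: [-0.4, 0.6, -0.4]
finger_gap: 0.3
```

>>> {"op": "apply_moves", "data": {"plan": [0, 0, 0, 0, 0, -0.004, 0, 0, 0, 0, 0, 0, -0.004, 0, 0, 0, 0, 0, 0, -0.003, 0, 0, 0, 0, 0, 0, 0, 0]}}

```text
clock: 6.5
eef_pos: [601.1, 101.5, 105.5]
eef_rot: [0.102, 1.569, 2.902]
wrist_force: [-6.2, 1.8, 3.4]
finger_gap: 0.3
```

>>> {"op": "apply_moves", "data": {"plan": [0, 0, 0, 0, 0, -0.002, 0, 0, 0, 0, 0, 0, -0.002, 0, 0, 0, 0, 0, 0, 0, 0]}}

```text
clock: 6.88
eef_pos: [604.7, 100.2, 105.5]
eef_rot: [0.175, 1.569, 2.975]
wrist_force: [-7.7, 1.6, 3.9]
finger_gap: 0.2
```

>>> {"op": "apply_moves", "data": {"plan": [0, 0, 0, 0, 0, -0.001, 0, 0, 0, 0, 0, 0, -0.001, 0, 0, 0, 0, 0, 0, 0, 0]}}

```text
clock: 7.25
eef_pos: [606.4, 99.5, 105.5]
eef_rot: [0.2, 1.569, 3.0]
wrist_force: [-7.4, 2.2, 4.4]
finger_gap: 0.5
```

```bash
python3 -c "
from h import *
togo((-18,2,105));snap('4')"
```

```text
clock 7.25 clampTCP [-15.4   2.  105.5] force [7.8 0.4 4.4] rotvecs [array([-0.001,  0.002, -0.   ]), array([ 3.141e+00, -1.000e-03, -3.000e-03])] shift(now tool axes) [ 0.5 -0.  -2.6] tool axes in clamp [[0.0, 0.0, 1.0], [0.0, 1.0, -0.0], [-1.0, 0.0, 0.0]]
```

View pics/m4.png

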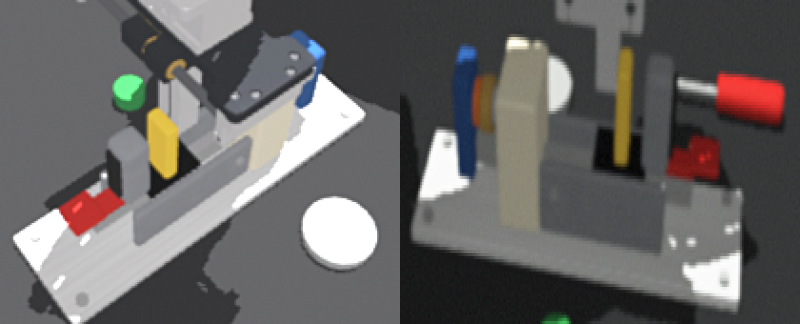

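>>> {"op": "apply_moves", "data": {"plan": [0, 0, 0, 0, 0, 0.006, 0, 0, 0, 0, 0, 0, 0.006, 0, 0, 0, 0, 0, 0, 0.005, 0, 0, 0, 0, 0, 0, 0, 0, 0, 0, 0, 0, 0, 0, 0]}}

```text
clock: 8.02
eef_pos: [591.1, 105.0, 105.5]
eef_rot: [-2.888, 1.57, -0.088]
wrist_force: [0.4, 0.7, -0.5]
finger_gap: 0.5
```

>>> {"op": "apply_moves", "data": {"plan": [0, 0, 0, 0, 0, -0.003, 0, 0, 0, 0, 0, 0, -0.003, 0, 0, 0, 0, 0, 0, 0, 0]}}

```text
clock: 8.4
eef_pos: [595.8, 103.3, 105.4]
eef_rot: [0.181, 1.568, 2.982]
wrist_force: [-10.1, 2.8, 5.5]
finger_gap: 0.6
```

>>> {"op": "apply_moves", "data": {"plan": [0, 0, 0, 0, 0, -0.001, 0, 0, 0, 0, 0, 0, -0.001, 0, 0, 0, 0, 0, 0, 0, 0]}}

```text
clock: 8.78
eef_pos: [597.4, 102.8, 105.4]
eef_rot: [0.217, 1.567, 3.017]
wrist_force: [-11.4, 2.8, 7.5]
finger_gap: 0.5
```

```bash
python3 -c "
from h import *
togo((-18,2,105))"
```

```text
clock 8.775 clampTCP [ -5.8   2.  105.4] force [11.7  1.2  7.5] rotvecs [array([-0.   ,  0.003, -0.001]), array([ 3.141e+00, -1.000e-03, -5.000e-03])] shift(now tool axes) [  0.3  -0.  -12.2] tool axes in clamp [[0.0, 0.0, 1.0], [0.0, 1.0, -0.0], [-1.0, 0.0, 0.0]]
```

>>> {"op": "apply_moves", "data": {"plan": [0, 0, 0, 0, 0, -0.001, 0, 0, 0, 0, 0, 0, -0.001, 0, 0, 0, 0, 0, 0, 0, 0]}}

```text
clock: 9.15
eef_pos: [599.2, 102.1, 105.4]
eef_rot: [0.201, 1.567, 3.001]
wrist_force: [-12.2, 2.5, 6.6]
finger_gap: 0.4
```

```bash
python3 -c "
from h import *
togo((-18,2,105));snap('5')"
```

```text
clock 9.15 clampTCP [ -7.8   2.  105.4] force [12.4  1.7  6.6] rotvecs [array([-0.001,  0.003, -0.001]), array([ 3.141e+00, -1.000e-03, -5.000e-03])] shift(now tool axes) [  0.3  -0.  -10.2] tool axes in clamp [[0.0, 0.0, 1.0], [0.0, 1.0, -0.0], [-1.0, 0.0, 0.0]]
```

View pics/m5.png

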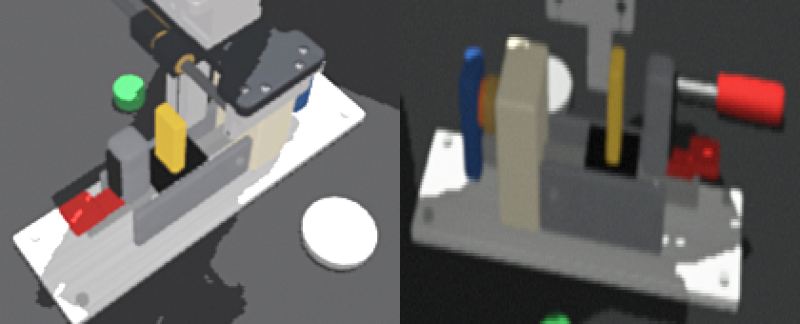

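>>> {"op": "apply_moves", "data": {"plan": [0, 0, 0, 0, 0, -0.001, 0, 0, 0, 0, 0, 0, -0.001, 0, 0, 0, 0, 0, 0, 0, 0]}}

```text
clock: 9.68
eef_pos: [601.1, 101.4, 105.4]
eef_rot: [0.216, 1.567, 3.016]
wrist_force: [-13.5, 1.7, 6.4]
finger_gap: 0.5
```

>>> {"op": "apply_moves", "data": {"plan": [0, 0, 0, 0, 0, -0.001, 0, 0, 0, 0, 0, 0, -0.0005, 0, 0, 0, 0, 0, 0, 0, 0]}}

```text
clock: 10.05
eef_pos: [602.4, 101.0, 105.4]
eef_rot: [0.201, 1.567, 3.001]
wrist_force: [-12.7, 3.3, 7.2]
finger_gap: 0.6
```

>>> {"op": "apply_moves", "data": {"plan": [0, 0, 0, 0, 0, -0.001, 0, 0, 0, 0, 0, 0, -0.0005, 0, 0, 0, 0, 0, 0, 0, 0]}}

```text
clock: 10.42
eef_pos: [603.8, 100.4, 105.4]
eef_rot: [0.219, 1.567, 3.02]
wrist_force: [-13.9, 2.0, 7.5]
finger_gap: 0.6
```

```bash
python3 -c "
from h import *
togo((-18,2,105));snap('6')"
```

```text
clock 10.425 clampTCP [-12.6   2.1 105.4] force [13.7  2.7  7.5] rotvecs [array([-0.001,  0.004, -0.001]), array([ 3.141e+00, -1.000e-03, -6.000e-03])] shift(now tool axes) [ 0.3 -0.1 -5.4] tool axes in clamp [[0.0, 0.0, 1.0], [0.0, 1.0, -0.0], [-1.0, 0.0, 0.0]]
```

View pics/m6.png

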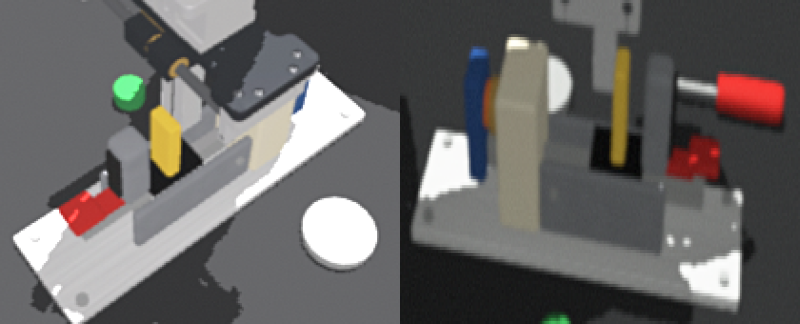

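>>> {"op": "apply_moves", "data": {"plan": [0, 0, 0, 0, 0, -0.001, 0, 0, 0, 0, 0, 0, -0.0005, 0, 0, 0, 0, 0, 0, 0, 0]}}

```text
clock: 10.95
eef_pos: [604.7, 100.1, 105.3]
eef_rot: [0.215, 1.566, 3.016]
wrist_force: [-17.5, 3.2, 9.8]
finger_gap: 0.4
```

>>> {"op": "apply_moves", "data": {"plan": [0, 0, 0, 0, 0, -0.001, 0, 0, 0, 0, 0, 0, -0.0005, 0, 0, 0, 0, 0, 0, 0, 0]}}

```text
clock: 11.32
eef_pos: [605.6, 99.8, 105.3]
eef_rot: [0.217, 1.564, 3.017]
wrist_force: [-22.0, 4.2, 11.3]
finger_gap: 0.5
```

```bash
python3 -c "
from h import *
togo((-18,2,105))"
```

```text
clock 11.325 clampTCP [-14.5   2.1 105.3] force [22.2  3.4 11.3] rotvecs [array([-0.   ,  0.006, -0.001]), array([ 3.141e+00, -2.000e-03, -1.000e-02])] shift(now tool axes) [ 0.3 -0.1 -3.5] tool axes in clamp [[0.01, 0.0, 1.0], [0.0, 1.0, -0.0], [-1.0, 0.0, 0.01]]
```

Push has climbed to 22 N at a trigger position that was free earlier, so the anvil is home. Now I let go.

>>> {"op": "apply_moves", "data": {"plan": [0, 0, 0, 0, 0, 0.004, 0, 0, 0, 0, 0, 0, 0.006, 0, 0, 0, 0, 0, 0, 0.007, 0, 0, 0, 0, 0, 0, 0.003, 0, 0, 0, 0, 0, 0, 0, 0]}}

```text
clock: 11.95
eef_pos: [589.1, 105.8, 105.5]
eef_rot: [-2.992, 1.57, -0.192]
wrist_force: [0.3, 0.7, 0.0]
finger_gap: 0.7
```

```bash
python3 -c "
from h import *
togo((10,2,160));snap('7')
import cv2
a=cv2.imread('pics/m7.png')[20:220,400:620];cv2.imwrite('pics/m7c.png',cv2.resize(a,None,fx=3,fy=3,interpolation=3))"
```

```text
clock 11.95 clampTCP [  3.1   2.  105.5] force [-0.  -0.8  0. ] rotvecs [array([-0.001, -0.   ,  0.   ]), array([3.141e+00, 0.000e+00, 1.000e-03])] shift(now tool axes) [-54.5   0.    6.9] tool axes in clamp [[-0.0, 0.0, 1.0], [-0.0, 1.0, -0.0], [-1.0, -0.0, -0.0]]
```

View pics/m7.png

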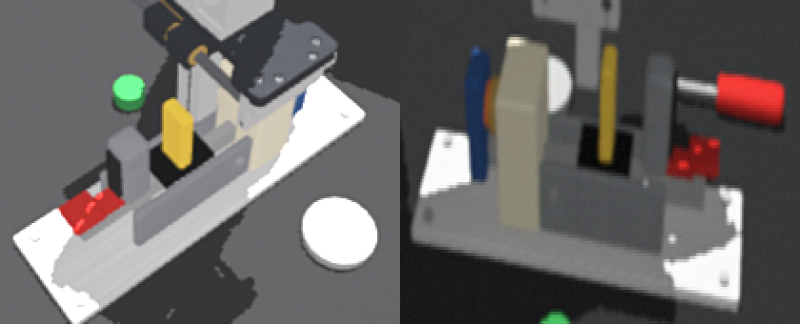

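View pics/w7.png

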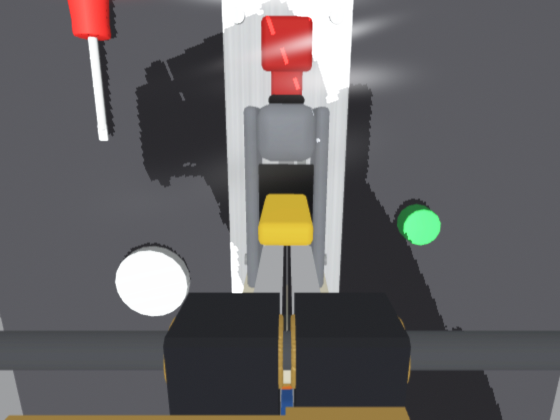

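```bash
python3 -c "
from h import *
from cell import cams
import cv2
np.set_printoptions(precision=1,suppress=True)
c=cams.camera('side'); im=c['image']
h=cv2.cvtColor(im,cv2.COLOR_RGB2HSV)
m=cv2.inRange(h,(100,120,30),(125,255,255))
m[:, :200]=0;m[:,300:]=0;m[:130]=0;m[240:]=0
ys,xs=np.nonzero(m); print(xs.min(),xs.max(),ys.min(),ys.max())
for y in range(ys.min(),ys.max()+1,3): print(y,xs[ys==y].min(),xs[ys==y].max())
for j in (97,99,101,103,105,109): print(j,'bottom near face edge z60',proj(c,W(j,19.5,60)),proj(c,W(j+18,19.5,60)),'flange',proj(c,W(j-6,14,78)))
for x in (85,95,97,99,101): print(x,'anvil rim near/top',proj(c,W(x,19.5,78)))
a=im[145:205,225:285,::-1];cv2.imwrite('pics/s8.png',cv2.resize(a,None,fx=9,fy=9,interpolation=3))
"
```

```text
236 248 155 197
155 241 242
158 239 248
161 238 248
164 237 248
167 236 246
170 236 245
173 236 244
176 237 244
179 237 244
182 237 246
185 239 247
188 239 247
191 239 247
194 240 247
197 240 246
97 bottom near face edge z60 [247.4 189.2] [237.3 188. ] flange [251.  179.5]
99 bottom near face edge z60 [246.3 189. ] [236.2 187.9] flange [249.8 179.4]
101 bottom near face edge z60 [245.1 188.9] [235.1 187.7] flange [248.7 179.3]
103 bottom near face edge z60 [244.  188.8] [233.9 187.6] flange [247.6 179.1]
105 bottom near face edge z60 [242.9 188.6] [232.8 187.5] flange [246.4 179. ]
109 bottom near face edge z60 [240.7 188.4] [230.6 187.2] flange [244.2 178.8]
85 anvil rim near/top [253.7 181.9]
95 anvil rim near/top [247.9 181.3]
97 anvil rim near/top [246.8 181.1]
99 anvil rim near/top [245.7 181. ]
101 anvil rim near/top [244.5 180.9]
```

View pics/s8.png

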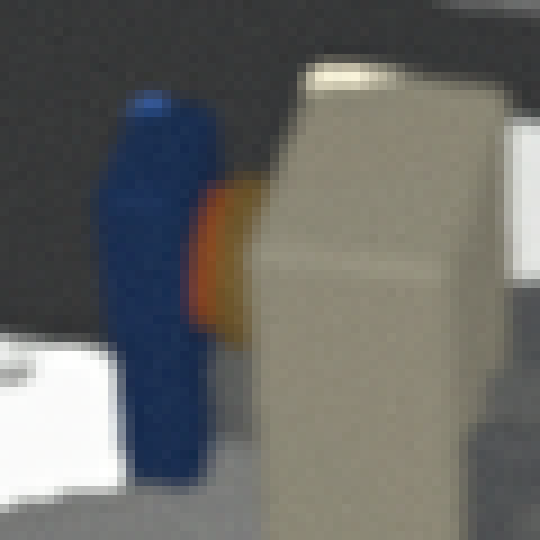

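>>> {"op": "apply_moves", "data": {"plan": [0, 0, 0, -0.05, 0, 0, 0, 0, 0, 0, -0.05, 0, 0, 0, 0, 0, 0, 0, 0, -0.056, 0, 0, 0, 0, 0, 0, -0.055, 0, 0, 0, 0, 0.05, 0, 0, 0]}}

```text
clock: 12.78
eef_pos: [698.4, 67.0, 158.4]
eef_rot: [-2.772, 1.561, 0.026]
wrist_force: [-0.0, -0.1, -1.2]
finger_gap: 0.5
```

>>> {"op": "apply_moves", "data": {"plan": [0, 0, 0, 0.05, 0, 0, 0, 0, 0, 0, 0.015, 0, 0, 0, 0, 0, 0, 0, 0, 0, 0, 0, 0, 0, 0, 0, 0, 0, 0, 0, 0, 0, 0, 0, 0]}}

```text
clock: 13.4
eef_pos: [694.3, 68.7, 92.5]
eef_rot: [-2.751, 1.568, 0.05]
wrist_force: [-0.2, -0.1, -0.3]
finger_gap: 0.4
```

```bash
python3 -c "
from h import *
togo((-108,2,76));snap('9')"
```

```text
clock 13.4 clampTCP [-108.6    1.7   92.5] force [ 0.1  0.2 -0.3] rotvecs [array([-0.001, -0.003,  0.001]), array([3.141e+00, 2.000e-03, 4.000e-03])] shift(now tool axes) [16.5  0.3  0.6] tool axes in clamp [[-0.0, 0.0, 1.0], [-0.0, 1.0, -0.0], [-1.0, -0.0, -0.0]]
```

View pics/m9.png

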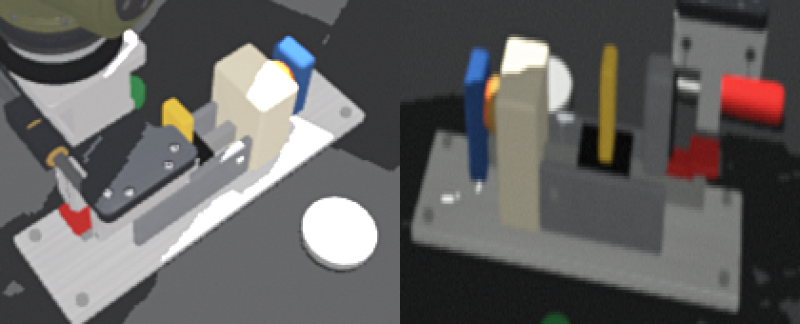

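>>> {"op": "apply_moves", "data": {"plan": [0, 0, 0, 0.006, 0, 0, 0, 0, 0, 0, 0.006, 0, 0, 0, 0, 0, 0, 0.002, 0, 0, 0, 0, 0, 0, 0, 0, 0, 0, 0, 0, 0, 0, 0, 0, 0]}}

```text
clock: 14.18
eef_pos: [693.7, 68.6, 76.6]
eef_rot: [-2.82, 1.571, -0.02]
wrist_force: [0.4, 0.1, 0.4]
finger_gap: 0.7
```

>>> {"op": "apply_moves", "data": {"plan": [0, 0, 0, 0.001, 0, 0, 0, 0, 0, 0, 0.001, 0, 0, 0, 0, 0, 0, 0, 0, 0, 0, 0, 0, 0, 0, 0, 0, 0, 0, 0, 0, 0, 0, 0, 0]}}

```text
clock: 14.8
eef_pos: [693.7, 68.6, 74.6]
eef_rot: [-2.856, 1.571, -0.056]
wrist_force: [-0.0, 0.9, 0.7]
finger_gap: 0.2
```

```bash
python3 -c "
from h import *
togo((-108,2,72))"
```

```text
clock 14.8 clampTCP [-108.     2.1   74.6] force [ 0.3 -0.9  0.7] rotvecs [array([-0.001, -0.   ,  0.   ]), array([3.141, 0.   , 0.   ])] shift(now tool axes) [ 2.6 -0.1 -0. ] tool axes in clamp [[-0.0, 0.0, 1.0], [-0.0, 1.0, -0.0], [-1.0, -0.0, -0.0]]
```

Over 2 s clamped. Now I press along the slant.

>>> {"op": "apply_moves", "data": {"plan": [0, 0, 0, 0.0015, 0, -0.001, 0, 0, 0, 0, 0.0015, 0, -0.0015, 0, 0, 0, 0, 0.0015, 0, -0.0015, 0, 0, 0, 0, 0, 0, 0, 0]}}

```text
clock: 15.3
eef_pos: [697.7, 67.2, 70.3]
eef_rot: [-2.713, 1.57, 0.087]
wrist_force: [-1.4, 0.2, 5.7]
finger_gap: 0.2
```

```bash
python3 -c "
from h import *
togo((-113,2,69));snap('10')"
```

```text
clock 15.3 clampTCP [-112.3    2.    70.3] force [1.4 0.3 5.7] rotvecs [array([-0.001, -0.001,  0.   ]), array([3.141e+00, 0.000e+00, 1.000e-03])] shift(now tool axes) [ 1.3 -0.  -0.7] tool axes in clamp [[-0.0, 0.0, 1.0], [-0.0, 1.0, -0.0], [-1.0, -0.0, -0.0]]
```

View pics/m10.png

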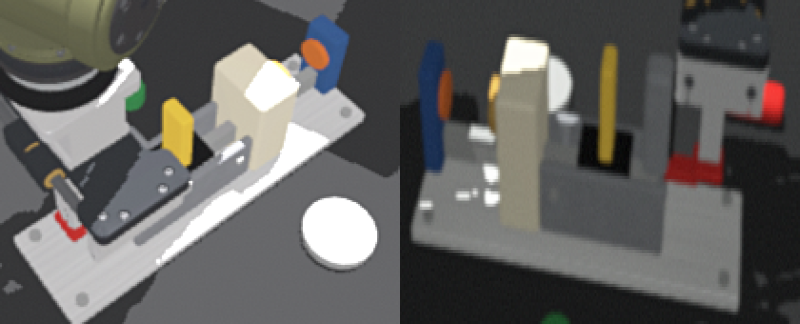

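Pad has left the anvil and the jaw is opening. I press slightly deeper and hold.

>>> {"op": "apply_moves", "data": {"plan": [0, 0, 0, 0.001, 0, -0.001, 0, 0, 0, 0, 0, 0, 0, 0, 0, 0, 0, 0, 0, 0, 0, 0, 0, 0, 0, 0, 0, 0, 0, 0, 0, 0, 0, 0, 0]}}

```text
clock: 16.08
eef_pos: [698.6, 66.9, 69.4]
eef_rot: [-2.719, 1.57, 0.082]
wrist_force: [-1.4, -0.5, 5.5]
finger_gap: 0.3
```

>>> {"op": "apply_moves", "data": {"plan": [0, 0, 0, 0, 0, 0, 0, 0, 0, 0, 0, 0, 0, 0, 0, 0, 0, 0, 0, 0, 0, 0, 0, 0, 0, 0, 0, 0, 0, 0, 0, 0, 0, 0, 0]}}

```text
clock: 16.7
eef_pos: [698.6, 66.9, 69.5]
eef_rot: [-2.739, 1.57, 0.061]
wrist_force: [-1.0, -0.6, 5.8]
finger_gap: 0.3
```

>>> {"op": "apply_moves", "data": {"plan": [0, 0, 0, 0, 0, 0, 0, 0, 0, 0, 0, 0, 0, 0, 0, 0, 0, 0, 0, 0, 0, 0, 0, 0, 0, 0, 0, 0, 0, 0, 0, 0, 0, 0, 0]}}

```text
clock: 17.32
eef_pos: [698.6, 66.9, 69.5]
eef_rot: [-2.737, 1.57, 0.063]
wrist_force: [-1.3, -0.3, 6.2]
finger_gap: 0.8
```

```bash
python3 -c "
from h import *
togo((-113,2,69));snap('11')"
```

```text
clock 17.325 clampTCP [-113.2    2.    69.5] force [1.2 0.8 6.2] rotvecs [array([-0.001, -0.001,  0.   ]), array([3.141e+00, 0.000e+00, 1.000e-03])] shift(now tool axes) [0.5 0.  0.2] tool axes in clamp [[-0.0, 0.0, 1.0], [-0.0, 1.0, -0.0], [-1.0, -0.0, -0.0]]
```

View pics/m11.png

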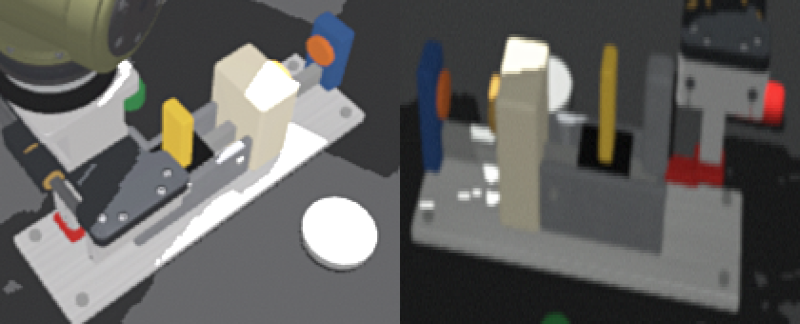

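>>> {"op": "apply_moves", "data": {"plan": [0, 0, 0, -0.005, 0, 0.003, 0, 0, 0, 0, -0.01, 0, 0, 0, 0, 0, 0, -0.04, 0, 0, 0, 0, 0, 0, -0.05, 0, 0, 0, 0, 0, 0, 0, 0, 0, 0]}}

```text
clock: 18.1
eef_pos: [697.0, 68.0, 179.1]
eef_rot: [-2.76, 1.563, 0.041]
wrist_force: [0.5, 0.1, -1.1]
finger_gap: 0.4
```

```bash
python3 -c "
from h import *
from cell import cams
import cv2
np.set_printoptions(precision=1,suppress=True)
togo((-113,2,170));snap('12')
c=cams.camera('side'); im=c['image']
h=cv2.cvtColor(im,cv2.COLOR_RGB2HSV)
m=cv2.inRange(h,(100,120,30),(125,255,255))
m[:, :200]=0;m[:,300:]=0;m[:130]=0;m[240:]=0
ys,xs=np.nonzero(m)
for y in (182,185,188,191): print(y,xs[ys==y].min(),xs[ys==y].max())
for j in (134,138,140,142,144,146): print(j,proj(c,W(j,19.5,60)),proj(c,W(j+18,19.5,60)))
a=im[140:200,205:285,::-1];cv2.imwrite('pics/s12.png',cv2.resize(a,None,fx=8,fy=8,interpolation=3))
"
```

```text
clock 18.1 clampTCP [-111.3    1.5  179.1] force [-0.4 -0.3 -1.1] rotvecs [array([-0., -0.,  0.]), array([3.1, 0. , 0. ])] shift(now tool axes) [ 9.1  0.5 -1.6] tool axes in clamp [[-0.01, 0.0, 1.0], [-0.0, 1.0, -0.0], [-1.0, -0.0, -0.01]]
182 211 221
185 212 221
188 212 222
191 213 222
134 [226.7 186.7] [216.7 185.6]
138 [224.5 186.5] [214.5 185.3]
140 [223.4 186.4] [213.4 185.2]
142 [222.2 186.2] [212.3 185.1]
144 [221.1 186.1] [211.2 184.9]
146 [220. 186.] [210.1 184.8]
```

View pics/m12.png

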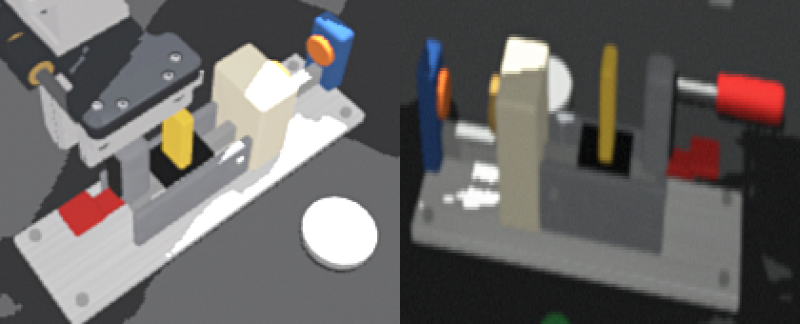

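View pics/s12.png

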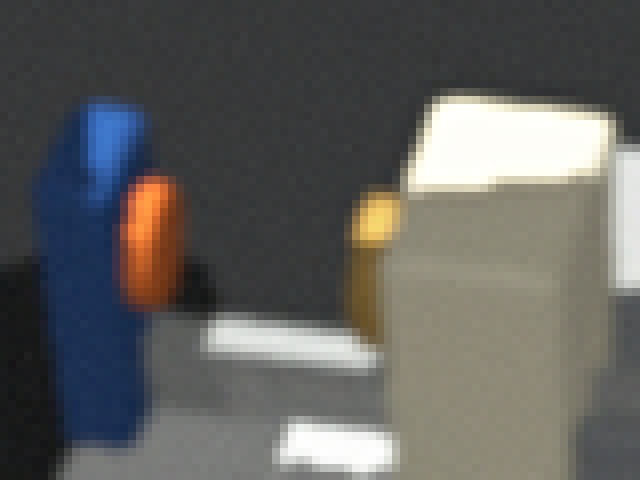

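>>> {"op": "apply_moves", "data": {"plan": [0, 0, 0, -0.02, 0, 0, 0, 0, 0, 0, 0, 0, 0, 0, 0, 0, 0, 0, 0, 0, 0, 0, 0, 0, 0, 0, 0, 0]}}

```text
clock: 18.8
eef_pos: [695.2, 67.9, 192.8]
eef_rot: [0.38, 1.569, -3.103]
wrist_force: [0.1, -0.0, 0.2]
finger_gap: 0.7
```

```bash
python3 -c "
from cell import ticket
print(ticket.sign_off())"
```

```text
the job is handed in; nothing more can be done
None
```

I pressed the anvil home with three trigger strokes, left it clamped for about 3 s with the trigger let go, opened the jaw with the tab, and handed the job in at 18.8 s.

- **Pressing:** I pushed with the fingers shut. The push rose from about 12–14 N while the anvil slid in to 22 N. It rose at a trigger position that had been free on earlier strokes, so it came from the anvil reaching its stop, not the trigger's. By the description that push means about 12 N from the pad at the peak and about 8–10 N held. I could not measure the pad force directly.
- **Release:** I held the tab down for about 2 s and the jaw sprung fully open.
- **Last checks:**
  - In the side view the jaw measured about 144–146 mm, against 146 mm fully open. It did not move between the last pictures.
  - The flange stayed at its clamped position against the block, within about 1 pixel (2 mm), so flushness rests mainly on the climb in push.
  - By eye, the trigger and tab looked back at rest, and I saw no shift of the loose things.
  - The arm was well clear, and the wrist force was about 0 N.

The scene and side camera fits of the clamp pose differed by about 2 mm, and the wrist view put it about 2.5 mm to one side. I lined up by the wrist view. No check failed.

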